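# Load the driver boards into their burn-in trays

## Robot

A 7-joint arm with a two-finger parallel gripper is mounted at the origin on the work surface. World frame = base frame: x ahead of the robot, y to its left, z up, the work surface at z = 0. Lengths are in mm, angles in rad, forces in N, time in s.
With the tool pointing down it reaches from about 400 to 900 mm from the base axis. Payload 5.5 kg.
Tool frame: the origin (TCP) lies at the centre of the arm's flange, where the gripper is bolted on; the fingertips stand 178 mm ahead of it and the grasp point (between the pads) lies 159 mm ahead of it; z points along the fingers, y is the line along which they close (so a half turn about z gives the same grasp; the last joint's range is limited). The gripper opens to 92 mm and grips with 3 to 60 N. Pads are 19 mm wide; open, the fingers measure 130 mm over their backs; the gripper's body (75 mm by 190 mm) begins 47 mm behind the grasp point.
Start: joints at [-0.904, 0.501, -0.427, 1.55, 0.221, 1.138, -0.21], TCP at [255.363, 597.734, 404.729] pointing down, gripper open.
Joint ranges: [-2.88, 2.88], [-0.31, 2.03], [-1.54, 1.56], [0.2, 2.42], [-1.41, 4.55], [0.19, 2.02], [-2.57, 2.57]. Speed limits (rad/s): [2.57, 2.57, 3.14, 3.14, 3.14, 3.14, 3.14].

## Interface

Orientations are given as a unit quaternion [x, y, z, w].
In Python, from cell import readout, eyes, workorder gives the robot as it stands.
- The arm moves only by the tool arm_command, never from a script. Its argument "series" is a list of rows, each a list of 7 numbers: the turn, a rotation vector about the world's x, y, z scaled (see below), then the shift along the world's x, y, z scaled (see below), then the opening, from 0 (shut) to 1 (fully open). In form: [[rx, ry, rz, x, y, z, fingers], ...]. A call has 1 to 5 rows; each row is the pose to reach, as a shift and turn from the pose commanded when the call began; what a row does not reach only later rows make up. The controller multiplies each number of a shift by 0.15 m and each number of a turn by 30 degrees. A row lasts 1/8 s, in which the tool goes at most 62.5 mm and 10.7 degrees, less where a joint would pass 70% of its speed; a pose out of reach is approached as far as the arm can. A call with a number of a shift or a turn outside -1 to 1 is refused whole. A call with a gripper value outside its range is refused whole. The fingers move at their own pace and stop on an object; the grip force is fixed at half the most. Time passes only in rows, so rows that repeat a pose let the fingers close. It gives the time, the measured TCP pose, the force, the opening and the grip force at its end, in the units of the state.
- readout.state(): the state, without advancing time (a new reading comes with each control period).
- eyes.capture(name): name is "side" or "top" or "wrist"; returns (picture, depth): 384x512x3 uint8, red, green, blue; 384x512 float32, mm along the optical axis (not along the pixel's ray), 0 where there is no reading.
- eyes.camera_model(name): a dict with "mtx" (3x3 intrinsics, pixels), "cam_to_world" (4x4, takes a point from camera to world coordinates). Camera axes: x right, y down, z forward; pixel columns grow to the right and rows downward; lengths in mm; the calibration is good to about 2 mm. A picture is of the moment at which its call begins: read the wrist's pose just before it. camera_model takes no time and is no camera call; for the wrist camera it gives the pose at the moment of the call.
- workorder.sign_off(): hands the job in; it is judged then, once.
The state is a dict: "time_s": time; "q": joint angles; "joint_velocities": joint speeds; "effort": joint torques, N m; "tool_pos": TCP position; "tcp_rot": TCP orientation; "ft_force": force on the tool from outside, world axes, zero at the start; "ft_torque": the same for the moment, N m; "width": opening from 0.0 (shut) to 1.0 (fully open); "grasp_force": force on a finger pad.
Only numpy, scipy, OpenCV 4.12 (cv2) and the standard library are available. Lean on these libraries where they do the work, as an engineer would, in place of code of your own. Each camera call takes 0.05 s, during which the arm holds its last target. There are 200 camera calls.

## Task

Load the three driver boards, the ones with a silver heat sink, into the burn-in trays: each goes into the tray whose coloured bar matches its terminal block, lying flat inside, roughly centred and square with the tray, with its terminal block at the end where the coloured bar is. Set each one down rather than dropping it, and leave the two buzzer boards, the screwdriver and the bit case where they are.

Things in the scene. Friction and masses are not known exactly. Their poses are not given: they have to be found in the camera images.
- driver_red: loose green board 86 (x) x 64 mm on 4 feet, top 8 mm up, red terminal block (14 x 44 mm, 20 mm high) at its +x end, silver finned heat sink at its centre: 30 (x) x 28 mm, 8 to 38 mm up, grip it across its flat sides (along y; under 10 mm high beside it). Origin: at the feet's underside below the block; board and sink centre at x = -35 mm, y = 0; z up. 75 to 135 g.
- driver_yellow: loose green board 86 (x) x 64 mm on 4 feet, top 8 mm up, yellow terminal block (14 x 44 mm, 20 mm high) at its +x end, silver finned heat sink at its centre: 30 (x) x 28 mm, 8 to 38 mm up, grip it across its flat sides (along y; under 10 mm high beside it). Origin: at the feet's underside below the block; board and sink centre at x = -35 mm, y = 0; z up. 75 to 135 g.
- driver_blue: loose green board 86 (x) x 64 mm on 4 feet, top 8 mm up, blue terminal block (14 x 44 mm, 20 mm high) at its +x end, silver finned heat sink at its centre: 30 (x) x 28 mm, 8 to 38 mm up, grip it across its flat sides (along y; under 10 mm high beside it). Origin: at the feet's underside below the block; board and sink centre at x = -35 mm, y = 0; z up. 75 to 135 g.
- buzzer_red: loose buzzer board, not part of the job: the same green board 86 x 64 mm and red terminal block, but with a round black buzzer (30 mm across, top 21 mm high) in its middle instead of a heat sink. Origin and axes as on the driver boards. Must stay where it is.
- buzzer_yellow: loose buzzer board, not part of the job: the same green board 86 x 64 mm and yellow terminal block, but with a round black buzzer (30 mm across, top 21 mm high) in its middle instead of a heat sink. Origin and axes as on the driver boards. Must stay where it is.
- tray_red: black shallow tray fixed to the bench, outside 116 mm along x by 94 mm along y, inside 108 x 86 mm, walls 4 mm thick and 10 mm high over the bench, inner floor 4 mm above the bench, with a red bar (16 x 94 mm, 10 mm high) along the outside of its +x wall. Origin: centre of its underside, on the bench; z up.
- tray_yellow: black shallow tray fixed to the bench, outside 116 mm along x by 94 mm along y, inside 108 x 86 mm, walls 4 mm thick and 10 mm high over the bench, inner floor 4 mm above the bench, with a yellow bar (16 x 94 mm, 10 mm high) along the outside of its +x wall. Origin: centre of its underside, on the bench; z up.
- tray_blue: black shallow tray fixed to the bench, outside 116 mm along x by 94 mm along y, inside 108 x 86 mm, walls 4 mm thick and 10 mm high over the bench, inner floor 4 mm above the bench, with a blue bar (16 x 94 mm, 10 mm high) along the outside of its +x wall. Origin: centre of its underside, on the bench; z up.
- screwdriver: loose screwdriver with a yellow handle, lying on the bench beside the work; a bystander. Origin in the middle of its length, on the bench; x towards the blade; 200 mm long, 26 mm high.
- bit_case: loose black bit case 110 x 70 mm, 22 mm high with the bits, lying flat beside the work; a bystander. Origin: centre of its underside.
Things that resemble listed ones, but are neither listed nor needed, are in the scene too. What is shaped like the tray_blue but green is not meant.

How it is judged:
By the outcome, as a careful person would: the job done as asked, in the order asked, and still so for the second after the job is handed in, with the robot touching nothing.
It also fails if it takes over 93 s, if anything falls off the work surface, if the arm or the gripper's body presses on something with over 40 N, if the wrist force passes 120 N, or if a joint passes its speed limit or range.

## Working session

There is one attempt and no reset: what is moved stays moved. The work goes in short steps, Python scripts to look and compute and a tool call to move; the robot and the scene stay as the last step left them, time stands still between calls to the robot, and variables do not carry over. Pictures are saved under pics/ and viewed, at most 14 in all, crops included, and the job is handed in when it is done.

Besides the shell and the picture viewer there is one more tool, called after ">>>" as name(argument=value, ...), one argument or row to a line, values as JSON. arm_command: Moves the arm, as the interface text tells. Its arguments: {"type":"object","properties":{"series":{"type":"array"}},"required":["series"]}

```bash
mkdir -p pics; ls; python3 - <<'E'
from cell import readout, eyes
import cv2,numpy as np
s=readout.state(); print(s['time_s'],s['tool_pos'],s['tcp_rot'],s['width'])
a=[]
for n in("top","side"):
    p,d=eyes.capture(n); np.savez(f'pics/{n}0.npz',p=p,d=d)
    m=eyes.camera_model(n); print(n,np.round(m['mtx'],1).tolist(),np.round(m['cam_to_world'],3).tolist())
    cv2.imwrite(f'pics/{n}0.png',cv2.resize(p[:,:,::-1],(768,576)))
E
```

```text
pics
0.0 [255.31741637 597.37696655 403.67427821] [ 2.00509839e-01  9.79691214e-01 -9.40708453e-04 -2.13454551e-04] 1.0032589485019063
top [[357.3, 0.0, 251.5], [0.0, 357.3, 193.7], [0.0, 0.0, 1.0]] [[-0.028, -0.997, 0.067, 372.778], [-0.999, 0.026, -0.034, 21.178], [0.032, -0.068, -0.997, 1005.246], [0.0, 0.0, 0.0, 1.0]]
side [[498.9, 0.0, 249.0], [0.0, 498.9, 184.6], [0.0, 0.0, 1.0]] [[0.917, -0.236, 0.321, -52.455], [-0.398, -0.515, 0.759, -1214.885], [-0.013, -0.824, -0.566, 958.136], [0.0, 0.0, 0.0, 1.0]]
```

View pics/top0.png

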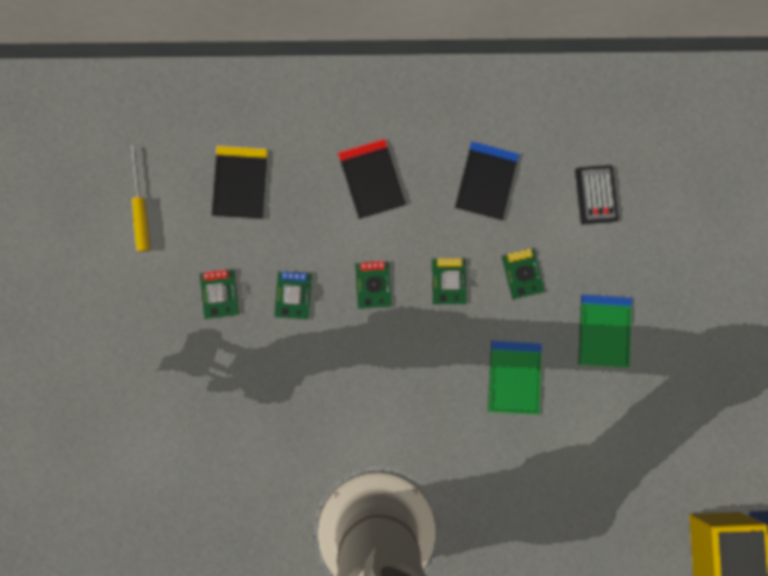

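View pics/side0.png

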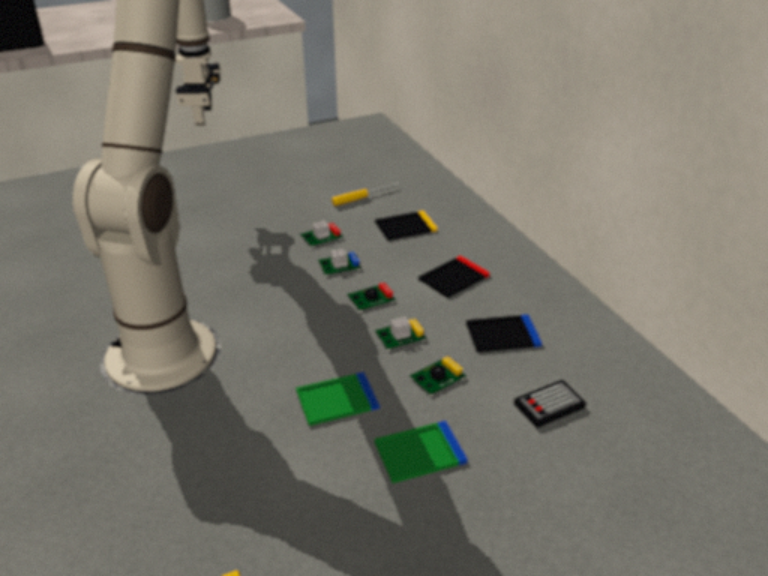

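The top view shows the drivers with sinks: red (219,294), blue (293,295), yellow (450,281). The buzzers are at (374,285) and (523,273). The black trays are yellow (240,182), red (372,179) and blue (487,181); the two green ones are decoys. The side view agrees.

```bash
cat > h.py <<'E'
import cv2,numpy as np
R={'red':[((0,110,70),(8,255,255)),((172,110,70),(180,255,255))],'yellow':[((20,110,90),(32,255,255))],
 'blue':[((100,110,60),(125,255,255))],'green':[((40,80,25),(90,255,255))],'white':[((0,0,150),(180,45,255))],'black':[((0,0,0),(180,255,50))]}
def plane(uv,m,z):
    K=np.array(m['mtx']);T=np.array(m['cam_to_world'])
    r=np.c_[uv,np.ones(len(uv))]@np.linalg.inv(K).T@T[:3,:3].T
    return (T[:3,3]+r*((z-T[2,3])/r[:,2])[:,None])[:,:2]
def rects(p,m,col,z,amin=20):
    hsv=cv2.cvtColor(cv2.GaussianBlur(p,(3,3),0),cv2.COLOR_RGB2HSV)
    k=sum(cv2.inRange(hsv,a,b) for a,b in R[col])
    out=[]
    for c in cv2.findContours(k,cv2.RETR_EXTERNAL,cv2.CHAIN_APPROX_NONE)[0]:
        if cv2.contourArea(c)<amin: continue
        uv=c[:,0].astype(float); w=plane(uv,m,z).astype(np.float32)
        (cx,cy),(a,b),t=cv2.minAreaRect(w)
        if a<b: a,b,t=b,a,t+90   # t: direction of long side
        t=(t+90)%180-90
        out.append((col,np.round(uv.mean(0)),round(cx,1),round(cy,1),round(a,1),round(b,1),round(t,1)))
    return out
E
python3 - <<'E'
from h import *; from cell import eyes
p=np.load('pics/top0.npz')['p'];m=eyes.camera_model('top')
for c,z in(('red',15),('yellow',15),('blue',15),('green',8),('white',38),('black',10)):
    for o in rects(p,m,c,z): print(*o)
E
```

```text
red [144. 183.] 476.8 283.7 44.0 15.5 -84.2
red [248. 177.] 487.3 -4.0 44.6 14.0 88.6
red [241. 100.] 706.2 9.1 95.2 20.9 -74.1
yellow [487. 362.] -44.0 -642.4 146.2 106.6 87.6
yellow [299. 174.] 489.4 -148.5 47.9 14.1 88.6
yellow [346. 170.] 499.0 -280.8 47.9 16.4 -77.4
yellow [ 93. 149.] 574.4 421.5 102.7 27.8 5.7
yellow [161. 101.] 706.9 234.3 95.7 19.6 85.1
blue [344. 230.] 330.1 -267.0 90.3 13.8 85.0
blue [404. 200.] 411.1 -441.3 91.8 13.9 84.7
blue [196. 184.] 470.0 140.8 44.7 14.3 83.7
blue [329. 101.] 697.5 -241.4 92.8 19.2 73.8
green [343. 254.] 263.6 -263.1 115.5 97.2 -5.0
green [403. 223.] 345.1 -438.2 115.3 96.1 -5.2
green [195. 197.] 435.1 145.5 79.8 60.9 -4.5
green [146. 197.] 440.2 280.6 78.3 61.0 6.0
green [248. 191.] 449.5 -5.0 77.7 61.1 2.1
green [298. 187.] 454.9 -147.0 80.8 60.3 0.5
green [348. 183.] 464.3 -288.3 79.1 61.2 11.6
white [234. 341.] 47.7 43.6 201.4 96.7 -42.9
white [193. 197.] 435.3 143.8 21.7 16.1 -1.0
white [300. 187.] 453.6 -146.0 19.3 13.7 -2.1
black [262. 381.] -66.8 -27.9 40.7 13.1 87.6
black [249. 189.] 452.7 -5.9 22.4 22.4 -1.6
black [350. 182.] 465.2 -290.4 25.9 22.7 88.5
black [387. 130.] 611.7 -405.7 99.7 8.6 5.3
black [159. 124.] 641.4 240.9 108.4 89.9 -4.8
black [324. 123.] 636.4 -223.7 109.5 88.9 -16.3
black [249. 122.] 644.1 -10.2 108.3 87.8 16.0
```

>>> arm_command(
  series=[
    [0,0,0.95,0.6,-1,0,1],
    [0,0,0.95,0.6,-1,0,1],
    [0,0,0.95,0.6,-1,0,1],
    [0,0,0.95,0.6,-1,0,1],
  ],
)

```text
time_s: 0.6
tool_pos: [349.1, 443.3, 404.0]
tcp_rot: [-0.043, 0.999, -0.002, 0.0]
ft_force: [-0.4, 0.7, -0.1]
width: 0.999
grasp_force: 0.0
```

>>> arm_command(
  series=[
    [0,0,0,0.4,-1,0,0.7],
    [0,0,0,0.4,-1,0,0.7],
    [0,0,0,0.4,-1,0,0.7],
    [0,0,0,0.4,-1,0,0.7],
  ],
)

```text
time_s: 1.1
tool_pos: [406.4, 295.5, 404.5]
tcp_rot: [-0.044, 0.999, -0.001, -0.0]
ft_force: [-0.6, -0.1, 0.3]
width: 0.706
grasp_force: 0.0
```

```bash
cat >> h.py <<'E'
def look(name,cols,amin=60):
    from cell import eyes,readout
    s=readout.state();m=eyes.camera_model('wrist');p,d=eyes.capture('wrist')
    cv2.imwrite(f'pics/{name}.png',p[:,:,::-1])
    x,y=s['tcp_rot'][:2]
    print('t',round(s['time_s'],2),'tcp',np.round(s['tool_pos'],1),'tooly deg',round(np.degrees(2*np.arctan2(y,x))-90,1),'w',round(s['width'],3),'F',np.round(s['ft_force'],1),round(s['grasp_force'],1))
    print('cam',np.round(m['cam_to_world'][:3,3]),'axis',np.round(np.array(m['cam_to_world'])[:3,2],2))
    for c,z in cols:
        for o in rects(p,m,c,z,amin): print(*o)
    return p,d,m
E
python3 - <<'E'
from h import *
look('w1',(('red',20),('yellow',20),('blue',20),('green',8),('white',38),('black',10)))
E
```

```text
t 1.1 tcp [406.4 295.5 404.5] tooly deg 95.0 w 0.706 F [-0.6 -0.1  0.3] 0.0
cam [338. 289. 383.] axis [ 0.25  0.02 -0.97]
red [242. 222.] 473.1 283.1 42.1 15.6 -84.9
red [  6. 209.] 482.3 18.4 16.2 15.4 -84.9
yellow [347. 315.] 574.0 418.3 408.0 29.2 -84.9
yellow [396. 268.] 516.4 468.0 79.0 26.7 14.6
yellow [117. 268.] 545.2 143.9 79.3 26.5 -4.5
blue [117. 206.] 467.0 142.6 46.4 16.7 84.6
green [241. 189.] 440.1 279.2 84.4 62.4 5.5
green [ 10. 177.] 449.0 15.6 85.3 25.5 1.8
green [122. 174.] 434.0 144.4 85.1 63.6 -5.6
white [216. 373.] 663.9 240.0 349.9 38.3 -84.9
white [254. 296.] 559.9 300.5 154.8 36.4 -84.9
white [241. 128.] 375.1 290.2 556.2 249.8 -84.9
black [418. 337.] 613.3 525.7 237.7 48.0 -84.9
black [439. 302.] 560.2 536.5 20.5 12.7 -84.9
black [341. 295.] 564.4 412.4 29.5 8.3 6.3
black [123. 317.] 619.9 135.5 314.2 107.4 -84.9
black [482. 293.] 541.1 588.7 72.8 44.3 -84.9
black [400. 286.] 534.1 478.1 92.2 46.9 5.1
black [472. 241.] 475.3 555.0 98.5 21.6 -84.9
black [ 48. 239.] 514.8 54.9 114.8 31.6 -84.9
```

View pics/w1.png

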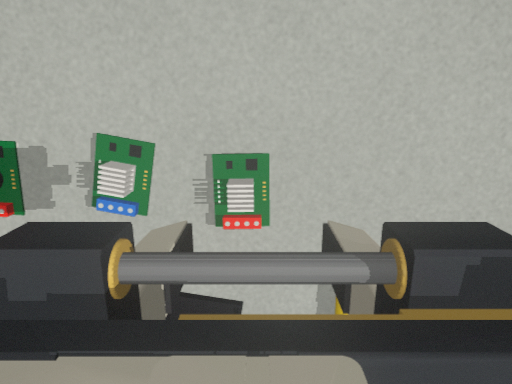

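The image shows the red driver centred at (241,189) and the blue one at (122,174). Sizes measure 84x62 and 85x64, as expected, so I'm grasping the red one at (440,279).

>>> arm_command(
  series=[
    [0,0,0,0.23,-0.125,-0.9,0.7],
    [0,0,0,0.23,-0.125,-0.9,0.7],
    [0,0,0,0.23,-0.125,-0.9,0.7],
    [0,0,0,0.23,-0.125,-0.9,0.7],
  ],
)

```text
time_s: 1.65
tool_pos: [439.1, 280.6, 269.5]
tcp_rot: [-0.048, 0.999, 0.0, -0.001]
ft_force: [0.1, -0.3, 0.5]
width: 0.7
grasp_force: 0.0
```

>>> arm_command(
  series=[
    [0,0,0,0,0,-0.26,0.7],
    [0,0,0,0,0,-0.525,0.7],
    [0,0,0,0,0,-0.525,0.7],
    [0,0,0,0,0,-0.525,0.1],
    [0,0,0,0,0,-0.525,0.1],
  ],
)

```text
time_s: 2.28
tool_pos: [440.8, 280.0, 193.4]
tcp_rot: [-0.047, 0.999, 0.001, 0.002]
ft_force: [1.3, 0.4, -0.9]
width: 0.53
grasp_force: 0.0
```

>>> arm_command(
  series=[
    [0,0,0,0,0,0,0.1],
    [0,0,0,0,0,0,0.1],
    [0,0,0,0,0,0,0.1],
    [0,0,0,0,0,0,0.1],
  ],
)

```text
time_s: 2.78
tool_pos: [440.2, 279.2, 191.6]
tcp_rot: [-0.047, 0.999, 0.0, 0.0]
ft_force: [0.0, -0.2, 5.6]
width: 0.304
grasp_force: 30.0
```

>>> arm_command(
  series=[
    [0,0,0,0,0,0.2,0.1],
    [0,0,0,0,0,0.5,0.1],
    [0,0,0,0,0,0.8,0.1],
  ],
)

```text
time_s: 3.15
tool_pos: [439.5, 278.6, 311.6]
tcp_rot: [-0.047, 0.999, -0.0, -0.001]
ft_force: [0.5, 0.3, -0.2]
width: 0.302
grasp_force: 30.0
```

>>> arm_command(
  series=[
    [0,0,0.12,0.2,-0.3,0,0.1],
    [0,0,0.24,0.4,-0.6,0,0.1],
    [0,0,0.36,0.6,-0.85,0,0.1],
    [0,0,0.36,0.68,-0.963,0,0.1],
  ],
)

```text
time_s: 3.65
tool_pos: [543.3, 131.0, 310.5]
tcp_rot: [-0.138, 0.99, -0.001, -0.0]
ft_force: [-1.0, 0.4, -1.8]
width: 0.305
grasp_force: 30.0
```

>>> arm_command(
  series=[
    [0,0,0,0.2,-0.3,0,0.1],
    [0,0,0,0.4,-0.6,0,0.1],
    [0,0,0,0.6,-0.85,-0.1,0.1],
    [0,0,0,0.68,-0.963,-0.3,0.1],
    [0,0,0,0.68,-0.963,-0.4,0.1],
  ],
)

```text
time_s: 4.28
tool_pos: [643.4, -11.6, 248.5]
tcp_rot: [-0.139, 0.99, 0.0, -0.002]
ft_force: [-1.5, 1.4, -1.4]
width: 0.303
grasp_force: 30.0
```

```bash
python3 - <<'E'
from h import *
look('w2',(('red',20),('red',10),('green',8)))
E
```

```text
t 4.28 tcp [643.4 -11.6 248.5] tooly deg 106.0 w 0.303 F [-1.5  1.4 -1.4] 30.0
cam [578. -31. 227.] axis [ 0.24  0.07 -0.97]
red [256. 302.] 706.8 6.6 49.8 20.1 -76.0
red [256. 302.] 713.0 8.4 52.2 21.1 -76.0
green [257. 187.] 633.3 -14.6 86.5 50.4 -74.0
```

View pics/w2.png

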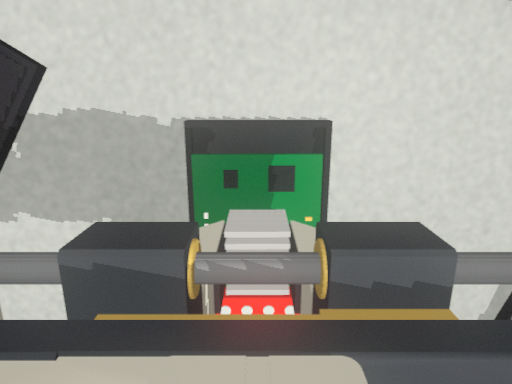

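The board is square over the red tray: its edges are at columns 192–323, inside the tray's 188–329. I'm lowering it.

>>> arm_command(
  series=[
    [0,0,0,0,0,-0.2,0.1],
    [0,0,0,0,0,-0.33,0.1],
    [0,0,0,0,0,-0.36,0.1],
    [0,0,0,0,0,-0.37,0.1],
    [0,0,0,0,0,-0.37,0.1],
  ],
)

```text
time_s: 4.95
tool_pos: [644.4, -9.7, 196.4]
tcp_rot: [-0.141, 0.99, -0.0, 0.001]
ft_force: [0.3, 0.8, -2.2]
width: 0.299
grasp_force: 30.0
```

>>> arm_command(
  series=[
    [0,0,0,0,0,-0.008,0.1],
    [0,0,0,0,0,-0.008,0.1],
  ],
)

```text
time_s: 5.2
tool_pos: [644.5, -9.9, 195.7]
tcp_rot: [-0.14, 0.99, -0.0, 0.001]
ft_force: [-2.2, 0.6, 5.6]
width: 0.299
grasp_force: 30.0
```

>>> arm_command(
  series=[
    [0,0,0,0,0,0,0.55],
    [0,0,0,0,0,0,0.55],
    [0,0,0,0,0,0,0.55],
  ],
)

```text
time_s: 5.58
tool_pos: [643.8, -9.9, 194.1]
tcp_rot: [-0.141, 0.99, 0.0, -0.0]
ft_force: [0.7, -0.6, 0.3]
width: 0.538
grasp_force: 0.0
```

>>> arm_command(
  series=[
    [0,0,0,0,0,0.1,0.55],
    [0,0,0,0,0,0.4,0.55],
    [0,0,0,0,0,0.8,0.55],
    [0,0,0,0,0,1,0.55],
  ],
)

```text
time_s: 6.08
tool_pos: [644.8, -9.6, 349.3]
tcp_rot: [-0.141, 0.99, -0.0, 0.003]
ft_force: [0.6, 0.3, -0.0]
width: 0.549
grasp_force: 0.0
```

```bash
python3 - <<'E'
from h import *
look('w3',(('red',24),('green',12),('white',42)))
E
```

```text
t 6.08 tcp [644.8  -9.6 349.3] tooly deg 106.2 w 0.549 F [ 0.6  0.3 -0. ] 0.0
cam [579. -29. 327.] axis [ 0.25  0.07 -0.97]
red [256. 234.] 701.1 5.5 89.3 16.5 -73.8
red [257. 210.] 677.0 -0.4 44.5 16.8 -73.8
red [324.   2.] 495.1 1.5 32.2 6.6 -73.8
green [257. 170.] 644.6 -10.4 85.2 64.6 16.2
green [480.  23.] 465.3 137.3 63.7 30.0 85.8
green [326.   6.] 494.0 3.3 50.1 11.4 -73.8
white [180. 370.] 857.4 -28.0 377.0 33.2 -73.7
white [508. 306.] 699.1 254.3 26.8 9.4 27.2
white [  7. 302.] 827.6 -207.0 36.1 14.6 15.6
white [257. 300.] 757.3 22.4 127.5 31.4 -73.7
white [180. 299.] 777.8 -47.8 31.4 4.8 16.1
white [257. 177.] 642.8 -10.8 34.5 28.0 16.2
white [241. 136.] 612.7 -28.4 454.4 207.1 -73.8
```

View pics/w3.png

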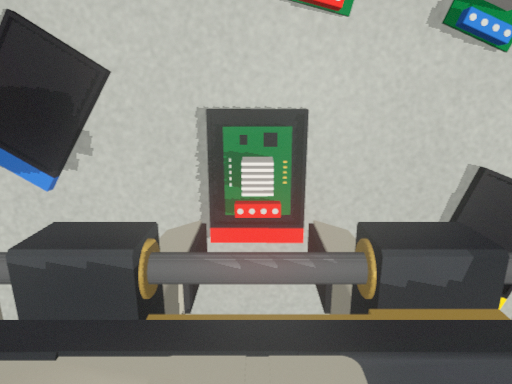

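The red board lies at (644.6,-10.4), yaw 16.2, matching its tray (tray at columns 207–307, board at 222–292). Next is blue.

>>> arm_command(
  series=[
    [0,0,-0.3,-0.3,0.2,0,0.7],
    [0,0,-0.6,-0.6,0.45,0,0.7],
    [0,0,-0.727,-0.699,0.515,0,0.7],
    [0,0,-0.727,-0.699,0.515,0,0.7],
  ],
)

```text
time_s: 6.62
tool_pos: [538.2, 68.6, 345.2]
tcp_rot: [0.047, 0.999, -0.0, 0.0]
ft_force: [0.4, -0.2, -0.4]
width: 0.697
grasp_force: 0.0
```

>>> arm_command(
  series=[
    [0,0,0,-0.35,0.25,0,0.7],
    [0,0,0,-0.6,0.45,-0.1,0.7],
    [0,0,0,-0.699,0.515,-0.4,0.7],
    [0,0,0,-0.699,0.515,-0.4,0.7],
  ],
)

```text
time_s: 7.12
tool_pos: [433.0, 144.2, 282.5]
tcp_rot: [0.048, 0.999, -0.001, -0.003]
ft_force: [-0.3, 0.0, 0.4]
width: 0.701
grasp_force: 0.0
```

```bash
python3 - <<'E'
from h import *
look('w4',(('blue',20),('green',8),('white',38)))
E
```

```text
t 7.12 tcp [433.  144.2 282.5] tooly deg 84.5 w 0.701 F [-0.3  0.   0.4] 0.0
cam [365. 150. 261.] axis [ 0.25 -0.03 -0.97]
blue [257. 240.] 466.4 140.5 43.6 15.6 84.6
green [ 67. 199.] 426.4 -5.5 64.4 38.9 -88.1
green [258. 192.] 433.9 143.6 84.9 63.1 -5.5
white [ 63. 370.] 555.2 -19.1 97.6 23.6 84.6
white [251. 371.] 568.4 125.8 181.3 24.6 84.6
white [253. 301.] 506.1 133.2 131.6 27.5 86.6
white [257. 202.] 431.3 143.8 35.1 28.2 -5.5
white [249. 132.] 386.8 148.2 356.1 160.8 84.5
```

>>> arm_command(
  series=[
    [0,0,0,0,-0.005,-0.35,0.7],
    [0,0,0,0,-0.005,-0.58,0.7],
    [0,0,0,0,-0.005,-0.622,0.7],
    [0,0,0,0,-0.005,-0.622,0.7],
    [0,0,0,0,-0.005,-0.622,0.1],
  ],
)

```text
time_s: 7.8
tool_pos: [435.6, 143.9, 192.6]
tcp_rot: [0.05, 0.999, 0.0, 0.002]
ft_force: [0.2, 0.7, -0.1]
width: 0.635
grasp_force: 0.0
```

>>> arm_command(
  series=[
    [0,0,0,0,0,0,0.1],
    [0,0,0,0,0,0,0.1],
    [0,0,0,0,0,0,0.1],
    [0,0,0,0,0,0,0.1],
    [0,0,0,0,0,0,0.1],
  ],
)

```text
time_s: 8.43
tool_pos: [434.3, 143.9, 191.2]
tcp_rot: [0.049, 0.999, -0.0, 0.0]
ft_force: [-1.3, -0.4, 4.7]
width: 0.302
grasp_force: 30.0
```

>>> arm_command(
  series=[
    [0,0,0,0,0,0.2,0.1],
    [0,0,0,0,0,0.5,0.1],
    [0,0,0,0,0,0.8,0.1],
  ],
)

```text
time_s: 8.8
tool_pos: [433.7, 143.7, 311.6]
tcp_rot: [0.049, 0.999, -0.0, -0.001]
ft_force: [1.7, -0.5, -0.9]
width: 0.3
grasp_force: 30.0
```

>>> arm_command(
  series=[
    [0,0,-0.12,0.15,-0.3,0,0.1],
    [0,0,-0.24,0.3,-0.6,0,0.1],
    [0,0,-0.353,0.449,-0.817,0,0.1],
  ],
)

```text
time_s: 9.18
tool_pos: [501.7, 19.1, 310.8]
tcp_rot: [0.143, 0.99, -0.0, -0.0]
ft_force: [-0.1, 0.5, -1.4]
width: 0.305
grasp_force: 30.0
```

>>> arm_command(
  series=[
    [0,0,0,0.15,-0.35,0,0.1],
    [0,0,0,0.3,-0.65,0,0.1],
    [0,0,0,0.449,-0.817,0,0.1],
  ],
)

```text
time_s: 9.55
tool_pos: [568.9, -104.6, 310.2]
tcp_rot: [0.143, 0.99, -0.001, -0.001]
ft_force: [0.4, 0.0, -0.8]
width: 0.305
grasp_force: 30.0
```

>>> arm_command(
  series=[
    [0,0,0,0.15,-0.3,0,0.1],
    [0,0,0,0.3,-0.6,0,0.1],
    [0,0,0,0.449,-0.817,-0.1,0.1],
    [0,0,0,0.449,-0.817,-0.4,0.1],
    [0,0,0,0.449,-0.817,-0.4,0.1],
  ],
)

```text
time_s: 10.18
tool_pos: [633.5, -223.4, 245.9]
tcp_rot: [0.141, 0.99, 0.001, -0.005]
ft_force: [-1.1, 0.7, -0.8]
width: 0.302
grasp_force: 30.0
```

```bash
python3 - <<'E'
from h import *
look('w5',(('black',10),('green',65)))
E
```

```text
t 10.18 tcp [ 633.5 -223.4  245.9] tooly deg 73.7 w 0.302 F [-1.1  0.7 -0.8] 30.0
cam [ 568. -204.  225.] axis [ 0.24 -0.07 -0.97]
black [ 18. 302.] 652.4 -404.7 27.3 25.0 -16.3
black [498. 124.] 626.7 -67.7 69.1 23.5 -5.8
green [257. 186.] 607.1 -215.8 63.3 36.7 73.5
green [82. 25.] 508.6 -263.3 47.0 29.7 -78.7
```

View pics/w5.png

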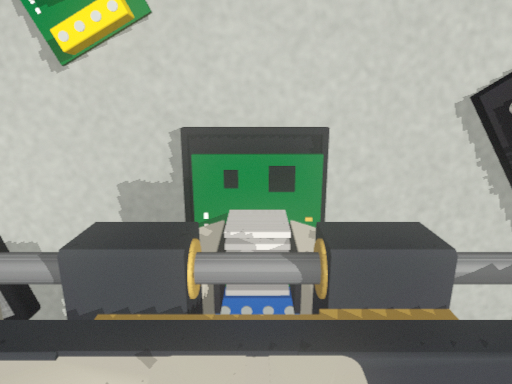

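The board is square over the blue tray, with tray edges at columns 182–328 and board edges at 192–323. The arm was still settling, so I'm lowering it with a nudge of about 1 mm.

>>> arm_command(
  series=[
    [0,0,0,0,-0.005,-0.2,0.1],
    [0,0,0,0,-0.005,-0.33,0.1],
    [0,0,0,0,-0.005,-0.36,0.1],
    [0,0,0,0,-0.005,-0.375,0.1],
    [0,0,0,0,-0.005,-0.378,0.1],
  ],
)

```text
time_s: 10.85
tool_pos: [636.8, -224.6, 195.4]
tcp_rot: [0.141, 0.99, -0.0, 0.001]
ft_force: [-1.3, 0.2, 2.4]
width: 0.307
grasp_force: 30.0
```

>>> arm_command(
  series=[
    [0,0,0,0,0,0,0.1],
    [0,0,0,0,0,0,0.1],
  ],
)

```text
time_s: 11.1
tool_pos: [636.7, -224.6, 195.4]
tcp_rot: [0.141, 0.99, -0.0, 0.001]
ft_force: [-0.0, 0.9, 3.5]
width: 0.301
grasp_force: 30.0
```

>>> arm_command(
  series=[
    [0,0,0,0,0,0,0.55],
    [0,0,0,0,0,0,0.55],
    [0,0,0,0,0,0,0.55],
  ],
)

```text
time_s: 11.48
tool_pos: [636.1, -224.7, 194.1]
tcp_rot: [0.141, 0.99, -0.0, -0.0]
ft_force: [0.5, -0.3, -0.8]
width: 0.539
grasp_force: 0.0
```

>>> arm_command(
  series=[
    [0,0,0,0,0,0.1,0.55],
    [0,0,0,0,0,0.4,0.55],
    [0,0,0,0,0,0.8,0.55],
    [0,0,0,0,0,1,0.55],
  ],
)

```text
time_s: 11.98
tool_pos: [637.2, -224.7, 349.6]
tcp_rot: [0.141, 0.99, -0.001, 0.003]
ft_force: [0.9, -0.1, 0.1]
width: 0.554
grasp_force: 0.0
```

```bash
python3 - <<'E'
from h import *
look('w6',(('blue',24),('blue',10),('green',12),('white',42)))
E
```

```text
t 11.97 tcp [ 637.2 -224.7  349.6] tooly deg 73.8 w 0.554 F [ 0.9 -0.1  0.1] 0.0
cam [ 572. -206.  328.] axis [ 0.25 -0.07 -0.97]
blue [256. 235.] 693.7 -242.4 88.8 15.5 73.8
blue [257. 209.] 668.8 -234.0 43.5 16.8 73.8
blue [256. 235.] 699.3 -244.0 92.9 16.2 73.8
blue [257. 209.] 673.2 -235.3 45.5 17.6 73.8
green [257. 170.] 636.6 -224.7 86.2 64.6 -16.1
green [474. 110.] 644.2 -11.2 87.3 66.3 16.3
green [133.  23.] 478.7 -285.4 62.7 59.2 -78.2
white [180. 370.] 807.4 -353.7 377.1 33.3 73.8
white [  9. 313.] 697.5 -492.1 14.2 12.2 73.8
white [507. 300.] 820.0 -30.6 37.9 11.3 -5.1
white [257. 300.] 749.9 -257.6 127.6 31.4 73.8
white [171. 288.] 718.0 -332.1 17.4 11.7 73.8
white [246. 268.] 716.2 -257.5 184.4 6.2 73.8
white [  5. 231.] 621.7 -453.2 37.5 16.0 -27.4
white [257. 176.] 634.9 -224.2 33.6 28.0 -16.2
white [ 32. 190.] 598.1 -418.5 62.6 48.6 3.2
white [490. 116.] 641.6 -25.5 39.7 33.1 -5.1
white [269. 130.] 604.9 -207.9 451.4 207.2 73.8
```

View pics/w6.png

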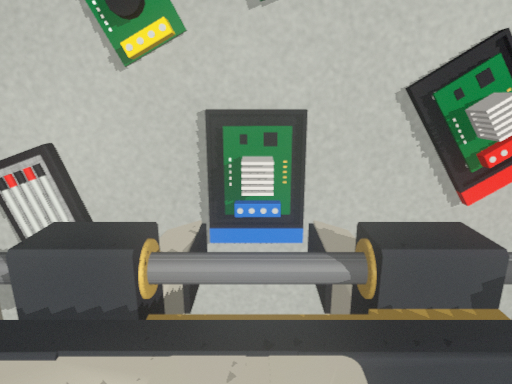

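The blue board lies at (636.6,-224.7), yaw -16.1; its bar puts the tray centre at (635.9,-225.6), so it is centred. Next is yellow.

>>> arm_command(
  series=[
    [0,0,0.27,-0.3,0.13,0,0.7],
    [0,0,0.54,-0.607,0.258,0,0.7],
    [0,0,0.54,-0.607,0.258,0,0.7],
  ],
)

```text
time_s: 12.4
tool_pos: [541.6, -184.3, 344.2]
tcp_rot: [-0.001, 1.0, 0.0, -0.002]
ft_force: [0.5, -0.5, 0.7]
width: 0.7
grasp_force: 0.0
```

>>> arm_command(
  series=[
    [0,0,0,-0.35,0.15,0,0.7],
    [0,0,0,-0.607,0.258,-0.2,0.7],
    [0,0,0,-0.607,0.258,-0.4,0.7],
    [0,0,0,-0.607,0.258,-0.4,0.7],
  ],
)

```text
time_s: 12.9
tool_pos: [454.0, -147.2, 283.6]
tcp_rot: [0.001, 1.0, 0.0, -0.001]
ft_force: [0.3, -0.7, 0.4]
width: 0.697
grasp_force: 0.0
```

```bash
python3 - <<'E'
from h import *
look('w7',(('yellow',20),('green',8),('white',38)))
E
```

```text
t 12.9 tcp [ 454.  -147.2  283.6] tooly deg 89.9 w 0.697 F [ 0.3 -0.7  0.4] 0.0
cam [ 385. -147.  262.] axis [ 0.25  0.   -0.97]
yellow [347. 316.] 554.3 -75.0 272.3 9.3 89.9
yellow [396. 268.] 514.0 -39.4 52.8 18.1 9.5
yellow [118. 268.] 513.5 -255.0 52.9 18.0 -9.8
yellow [255. 236.] 485.6 -149.1 43.8 17.2 89.9
green [ 73. 186.] 453.2 -290.4 64.4 63.7 -78.2
green [255. 187.] 452.4 -148.5 84.8 63.2 -1.0
green [440. 175.] 443.7 -7.3 73.2 64.3 1.9
green [112.   2.] 320.9 -246.4 51.1 6.1 85.3
white [199. 372.] 592.5 -193.9 266.6 24.8 89.9
white [252. 301.] 529.3 -150.5 132.4 27.7 -88.1
white [268. 127.] 408.9 -144.8 354.4 162.3 90.0
```

>>> arm_command(
  series=[
    [0,0,-0.033,-0.01,-0.008,-0.35,0.7],
    [0,0,-0.033,-0.01,-0.008,-0.58,0.7],
    [0,0,-0.033,-0.01,-0.008,-0.622,0.7],
    [0,0,-0.033,-0.01,-0.008,-0.622,0.7],
    [0,0,-0.033,-0.01,-0.008,-0.622,0.1],
  ],
)

```text
time_s: 13.58
tool_pos: [453.9, -148.7, 192.6]
tcp_rot: [0.009, 1.0, -0.001, 0.002]
ft_force: [0.3, -0.3, 0.1]
width: 0.635
grasp_force: 0.0
```

>>> arm_command(
  series=[
    [0,0,0,0,0,0,0.1],
    [0,0,0,0,0,0,0.1],
    [0,0,0,0,0,0,0.1],
    [0,0,0,0,0,0,0.1],
    [0,0,0,0,0,0,0.1],
  ],
)

```text
time_s: 14.2
tool_pos: [452.7, -148.4, 191.3]
tcp_rot: [0.009, 1.0, -0.0, 0.0]
ft_force: [-1.6, 0.6, 6.2]
width: 0.303
grasp_force: 30.0
```

>>> arm_command(
  series=[
    [0,0,0,0,0,0.2,0.1],
    [0,0,0,0,0,0.5,0.1],
    [0,0,0,0,0,0.8,0.1],
  ],
)

```text
time_s: 14.58
tool_pos: [452.2, -148.2, 311.6]
tcp_rot: [0.009, 1.0, 0.0, -0.001]
ft_force: [1.7, -0.6, -0.0]
width: 0.298
grasp_force: 30.0
```

>>> arm_command(
  series=[
    [0,0,-0.13,0.15,0.3,0,0.1],
    [0,0,-0.13,0.3,0.65,0,0.1],
    [0,0,-0.13,0.421,0.865,0,0.1],
  ],
)

```text
time_s: 14.95
tool_pos: [516.2, -15.9, 311.0]
tcp_rot: [0.042, 0.999, 0.0, 0.0]
ft_force: [0.5, -0.6, -0.2]
width: 0.306
grasp_force: 30.0
```

>>> arm_command(
  series=[
    [0,0,0,0.15,0.35,0,0.1],
    [0,0,0,0.3,0.65,0,0.1],
    [0,0,0,0.421,0.865,0,0.1],
  ],
)

```text
time_s: 15.32
tool_pos: [579.1, 113.8, 310.5]
tcp_rot: [0.042, 0.999, 0.0, -0.0]
ft_force: [0.1, -1.1, -0.3]
width: 0.3
grasp_force: 30.0
```

>>> arm_command(
  series=[
    [0,0,0,0.15,0.3,0,0.1],
    [0,0,0,0.3,0.6,0,0.1],
    [0,0,0,0.421,0.865,-0.1,0.1],
    [0,0,0,0.421,0.865,-0.4,0.1],
    [0,0,0,0.421,0.865,-0.4,0.1],
  ],
)

```text
time_s: 15.95
tool_pos: [639.6, 240.2, 245.9]
tcp_rot: [0.042, 0.999, -0.002, -0.005]
ft_force: [-0.2, -0.2, -0.8]
width: 0.303
grasp_force: 30.0
```

>>> arm_command(
  series=[
    [0,0,0,0,0,0,0.1],
  ],
)

```text
time_s: 16.08
tool_pos: [642.3, 240.1, 251.4]
tcp_rot: [0.043, 0.999, -0.0, -0.0]
ft_force: [0.8, -0.4, 0.4]
width: 0.304
grasp_force: 30.0
```

```bash
python3 - <<'E'
from h import *
look('w8',(('black',10),))
E
```

```text
t 16.07 tcp [642.3 240.1 251.4] tooly deg 85.0 w 0.304 F [ 0.8 -0.4  0.4] 30.0
cam [574. 246. 230.] axis [ 0.25 -0.02 -0.97]
```

View pics/w8.png

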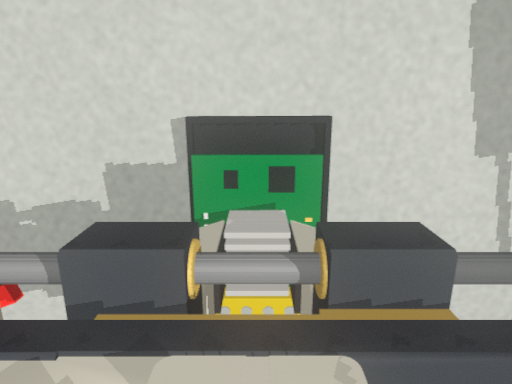

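Tray edges are at columns 188–330 with the board at 192–323, square. I'm lowering it with a 1 mm nudge towards -x.

>>> arm_command(
  series=[
    [0,0,0,-0.007,0,-0.2,0.1],
    [0,0,0,-0.007,0,-0.33,0.1],
    [0,0,0,-0.007,0,-0.36,0.1],
    [0,0,0,-0.007,0,-0.375,0.1],
    [0,0,0,-0.007,0,-0.378,0.1],
  ],
)

```text
time_s: 16.75
tool_pos: [641.5, 241.0, 195.4]
tcp_rot: [0.043, 0.999, 0.0, 0.001]
ft_force: [-1.6, -1.0, 3.2]
width: 0.304
grasp_force: 30.0
```

>>> arm_command(
  series=[
    [0,0,0,0,0,0,0.1],
    [0,0,0,0,0,0,0.1],
  ],
)

```text
time_s: 17.0
tool_pos: [641.5, 241.0, 195.4]
tcp_rot: [0.043, 0.999, 0.0, 0.001]
ft_force: [-1.0, -0.9, 5.1]
width: 0.302
grasp_force: 30.0
```

>>> arm_command(
  series=[
    [0,0,0,0,0,0,0.55],
    [0,0,0,0,0,0,0.55],
    [0,0,0,0,0,0,0.55],
  ],
)

```text
time_s: 17.38
tool_pos: [640.9, 240.9, 194.0]
tcp_rot: [0.043, 0.999, -0.0, -0.0]
ft_force: [-0.3, 0.0, -0.6]
width: 0.54
grasp_force: 0.0
```

>>> arm_command(
  series=[
    [0,0,0,0,0,0.1,0.55],
    [0,0,0,0,0,0.4,0.55],
    [0,0,0,0,0,0.8,0.55],
    [0,0,0,0,0,1,0.55],
    [0,0,0,0,0,1,0.55],
  ],
)

```text
time_s: 18.0
tool_pos: [642.1, 241.7, 349.4]
tcp_rot: [0.043, 0.999, 0.002, 0.004]
ft_force: [-0.2, -1.3, -0.6]
width: 0.55
grasp_force: 0.0
```

```bash
python3 - <<'E'
from h import *; from cell import eyes
look('w9',(('yellow',10),('green',12)))
p,d=eyes.capture('top'); m=eyes.camera_model('top')
p0=np.load('pics/top0.npz')['p']
for q in(p0,p):
  for c,z in(('green',8),('yellow',15),('black',10)):
    for o in rects(q,m,c,z): print(*o)
  print()
cv2.imwrite('pics/top1.png',cv2.resize(p[:,:,::-1],(768,576)))
E
```

```text
t 18.0 tcp [642.1 241.7 349.4] tooly deg 85.1 w 0.55 F [-0.2 -1.3 -0.6] 0.0
cam [574. 247. 327.] axis [ 0.26 -0.02 -0.96]
yellow [327. 316.] 805.5 305.7 390.9 12.4 84.9
yellow [368. 268.] 755.5 346.9 69.1 19.6 2.2
yellow [146. 269.] 735.6 121.0 68.4 19.8 -9.3
yellow [255. 234.] 706.4 235.7 93.8 17.3 85.0
yellow [255. 210.] 680.1 237.5 47.5 18.7 85.0
yellow [450.  75.] 572.8 421.3 103.2 29.3 6.1
green [ 17. 192.] 640.6 19.5 83.2 47.3 -16.1
green [255. 169.] 641.6 240.9 86.1 64.8 -4.9
green [343. 254.] 263.6 -263.1 115.5 97.2 -5.0
green [403. 223.] 345.1 -438.2 115.3 96.1 -5.2
green [195. 197.] 435.1 145.5 79.8 60.9 -4.5
green [146. 197.] 440.2 280.6 78.3 61.0 6.0
green [248. 191.] 449.5 -5.0 77.7 61.1 2.1
green [298. 187.] 454.9 -147.0 80.8 60.3 0.5
green [348. 183.] 464.3 -288.3 79.1 61.2 11.6
yellow [487. 362.] -44.0 -642.4 146.2 106.6 87.6
yellow [299. 174.] 489.4 -148.5 47.9 14.1 88.6
yellow [346. 170.] 499.0 -280.8 47.9 16.4 -77.4
yellow [ 93. 149.] 574.4 421.5 102.7 27.8 5.7
yellow [161. 101.] 706.9 234.3 95.7 19.6 85.1
black [262. 381.] -66.8 -27.9 40.7 13.1 87.6
black [249. 18
[... 479 characters left out ...]
 11.5 -2.6
green [321. 125.] 638.5 -224.3 89.3 68.7 -16.1
green [249. 122.] 645.6 -9.3 86.7 67.5 16.7
yellow [486. 362.] -45.7 -641.3 146.3 106.5 86.1
yellow [346. 170.] 499.0 -280.8 47.9 16.4 -77.4
yellow [ 92. 157.] 552.9 428.2 64.4 21.0 22.0
black [507. 345.] 0.5 -706.2 31.2 16.3 85.5
black [249. 189.] 452.7 -5.9 28.0 22.4 88.5
black [350. 182.] 465.9 -290.6 31.2 25.3 -77.5
black [195. 153.] 557.8 141.5 60.2 11.6 70.0
black [394. 129.] 614.1 -435.0 107.4 70.6 3.6
black [324. 122.] 637.3 -223.7 112.9 92.5 -16.1
black [248. 122.] 644.3 -9.3 111.1 92.2 15.6
black [169.  93.] 723.7 222.5 106.9 59.0 -0.8
black [476.  29.] 907.9 -688.9 51.2 12.2 89.4
black [107.  11.] 972.1 383.0 83.0 11.6 31.0
```

View pics/w9.png

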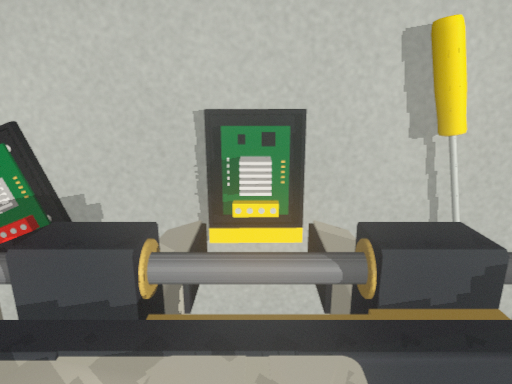

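View pics/top1.png

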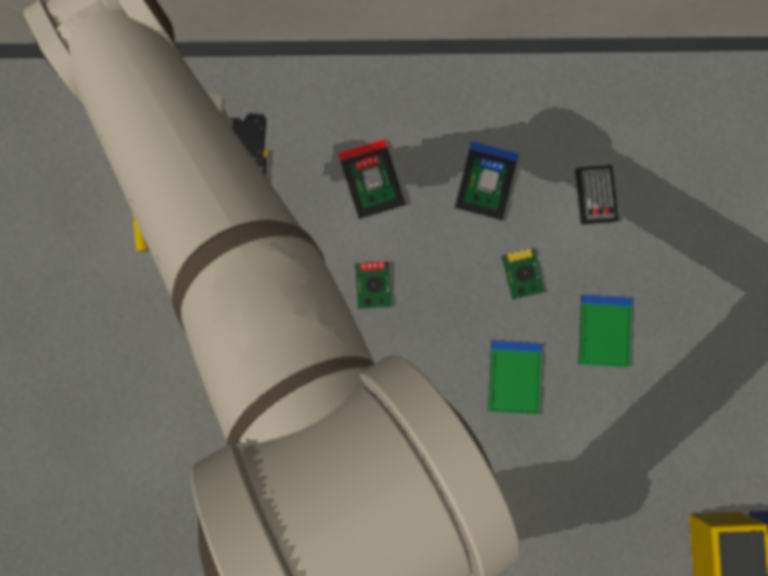

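The yellow board at (641.6,240.9), yaw -4.9, sits centred in its tray (tray at columns 206–305, board at 221–290). The buzzers, screwdriver and bit case have not moved, and the gripper is clear.

```bash
python3 -c "
from cell import workorder; print(workorder.sign_off())"
```

```text
the job is handed in; nothing more can be done
None
```

All three driver boards are in their matching trays, centred, square and with the terminal block at the bar end; the bystanders are where they were, and the job was handed in at about 18 s.

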